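Reload the filter elements in reverse order

TASK

Move the four filter elements from the blue delivery tray into the pockets of the assembly rack, one to a pocket and in reverse order: the element nearest the tray's handle goes into the pocket farthest from the rack's handle, the next one into the next pocket, and so on, so that the element farthest from the tray's handle ends nearest the rack's handle. Set each down gently, standing upright on the pocket floor, without dropping it or tipping any over, and leave the jar, the wrench and the cup where they are.

Things in the scene. Friction and masses are not known exactly. Their poses are not given: they have to be found in the camera images.
- slim_center (a point): Filter element with white pleats between grey end caps, 0.12 to 0.25 kg, standing loose and upright on a pad of the tray: the slim, tallest round element, diameter 42, height 92; flat top with a black dot (mm). The point is on its axis, half-way up its full height; z is up along its axis.
- wide_center (a point): Filter element with white pleats between grey end caps, 0.12 to 0.25 kg, standing loose and upright on a pad of the tray: the widest and lowest round element, diameter 54, height 64; flat top with a black dot (mm). The point is on its axis, half-way up its full height; z is up along its axis.
- necked_center (a point): Filter element with white pleats between grey end caps, 0.12 to 0.25 kg, standing loose and upright on a pad of the tray: the round element with a narrow neck on top: body diameter 50 and 60 high, then a grey neck of diameter 22 and 18 high, 78 in all (grip the body, not the neck) (mm). The point is on its axis, half-way up its full height; z is up along its axis.
- square_center (a point): Filter element with white pleats between grey end caps, 0.12 to 0.25 kg, standing loose and upright on a pad of the tray: the square element, 44 x 44, height 74; flat top with a black dot; its sides stand parallel to the tray's sides to within 0.1 rad (mm). The point is on its axis, half-way up its full height; z is up along its axis.
- tray: Delivery tray: flat blue plate 80 across x 308 long x 6 thick (mm); four black rubber pads in a row at x = 0, y = -114, -38, 38, 114, an element on each, centred to 4. Black end plate 36 high with a steel bow handle (out to y = 188) at its +y end. Fixed. Origin: centre of its underside, on the table; x across, y along the row towards the handle.
- rack: Assembly rack: black strip with aluminium walls, 80 across x 308 long (mm); four empty pockets in a row at x = 0, y = -114, -38, 38, 114, each 72 x 72 inside, floor 6 above the table, walls 4 thick with tops 14 above the table. Black end plate 36 high with a steel bow handle (out to y = 188) at its +y end. Fixed. Origin: centre of its underside, on the table; x across, y along the row towards the handle.
- pad_slim: Round black rubber pad, diameter 68 x 3 thick (mm), fixed on the tray: the one on which the slim element stands at the start (the four pads look alike and stay where they are). Origin: centre of its underside, 6 above the table; axes parallel to the tray's.
- pad_wide: Round black rubber pad, diameter 68 x 3 thick (mm), fixed on the tray: the one on which the wide element stands at the start (the four pads look alike and stay where they are). Origin: centre of its underside, 6 above the table; axes parallel to the tray's.
- pad_necked: Round black rubber pad, diameter 68 x 3 thick (mm), fixed on the tray: the one on which the necked element stands at the start (the four pads look alike and stay where they are). Origin: centre of its underside, 6 above the table; axes parallel to the tray's.
- pad_square: Round black rubber pad, diameter 68 x 3 thick (mm), fixed on the tray: the one on which the square element stands at the start (the four pads look alike and stay where they are). Origin: centre of its underside, 6 above the table; axes parallel to the tray's.
- jar_center (a point): Bystander: closed jar of diameter 60, height 65 (mm), standing loose beyond the racks. The point is at its centre.
- wrench_grip (a point): Bystander: steel wrench about 160 long (mm), lying loose on the table beyond the racks. The point is in the middle of its handle.
- cup_center (a point): Bystander: white plastic cup, diameter 70, height 70 (mm), standing loose beyond the racks. The point is at its centre.
Mind the look-alikes: they are no part of the job. Leave any red look-alike of the part that bears necked_center alone.

How it is judged:
At the end, for the whole second after the job is handed in: Each element rests released and upright (0.1 rad) on the floor of its own rack pocket (height within 4 mm, centre within 18 mm each way): the pocket whose y in the rack frame is minus the y, in the tray frame, of the pad it started on (((y of pad_slim in the frame of tray between -0.134 and -0.094 m and y of slim_center in the frame of rack between 0.096 and 0.132 m) or (y of pad_slim in the frame of tray between -0.058 and -0.018 m and y of slim_center in the frame of rack between 0.02 and 0.056 m) or (y of pad_slim in the frame of tray between 0.018 and 0.058 m and y of slim_center in the frame of rack between -0.056 and -0.02 m) or (y of pad_slim in the frame of tray between 0.094 and 0.134 m and y of slim_center in the frame of rack between -0.132 and -0.096 m)) and x of slim_center in the frame of rack between -0.018 and 0.018 m and z of slim_center in the frame of rack between 0.048 and 0.056 m and angle between each of slim_center, wide_center, necked_center, square_center's own z axis and vertical below 0.1 rad and linear speed of each of el_slim, el_wide, el_necked, el_square below 0.03 m/s and ((y of pad_wide in the frame of tray between -0.134 and -0.094 m and y of wide_center in the frame of rack between 0.096 and 0.132 m) or (y of pad_wide in the frame of tray between -0.058 and -0.018 m and y of wide_center in the frame of rack between 0.02 and 0.056 m) or (y of pad_wide in the frame of tray between 0.018 and 0.058 m and y of wide_center in the frame of rack between -0.056 and -0.02 m) or (y of pad_wide in the frame of tray between 0.094 and 0.134 m and y of wide_center in the frame of rack between -0.132 and -0.096 m)) and x of wide_center in the frame of rack between -0.018 and 0.018 m and z of wide_center in the frame of rack between 0.034 and 0.042 m and ((y of pad_necked in the frame of tray between -0.134 and -0.094 m and y of necked_center in the frame of rack between 0.096 and 0.132 m) or (y of pad_necked in the frame of tray between -0.058 and -0.018 m and y of necked_center in the frame of rack between 0.02 and 0.056 m) or (y of pad_necked in the frame of tray between 0.018 and 0.058 m and y of necked_center in the frame of rack between -0.056 and -0.02 m) or (y of pad_necked in the frame of tray between 0.094 and 0.134 m and y of necked_center in the frame of rack between -0.132 and -0.096 m)) and x of necked_center in the frame of rack between -0.018 and 0.018 m and z of necked_center in the frame of rack between 0.041 and 0.049 m and ((y of pad_square in the frame of tray between -0.134 and -0.094 m and y of square_center in the frame of rack between 0.096 and 0.132 m) or (y of pad_square in the frame of tray between -0.058 and -0.018 m and y of square_center in the frame of rack between 0.02 and 0.056 m) or (y of pad_square in the frame of tray between 0.018 and 0.058 m and y of square_center in the frame of rack between -0.056 and -0.02 m) or (y of pad_square in the frame of tray between 0.094 and 0.134 m and y of square_center in the frame of rack between -0.132 and -0.096 m)) and x of square_center in the frame of rack between -0.018 and 0.018 m and z of square_center in the frame of rack between 0.039 and 0.047 m); the robot touches nothing.
It fails at once if an element is tipped over (angle between any of slim_center, wide_center, necked_center, square_center's own z axis and vertical above 0.7 rad).
It fails at once if an element is dropped from more than about 30 mm ((linear speed of el_slim above 0.75 m/s and contact force between el_slim and the arm below 0.01 N and contact force between el_slim and the fingers below 0.01 N) or (linear speed of el_wide above 0.75 m/s and contact force between el_wide and the arm below 0.01 N and contact force between el_wide and the fingers below 0.01 N) or (linear speed of el_necked above 0.75 m/s and contact force between el_necked and the arm below 0.01 N and contact force between el_necked and the fingers below 0.01 N) or (linear speed of el_square above 0.75 m/s and contact force between el_square and the arm below 0.01 N and contact force between el_square and the fingers below 0.01 N)).
It fails at once if the jar, the wrench or the cup is pushed away by more than 30 mm (distance of any of jar_center, wrench_grip, cup_center from where it was at the start of the episode above 0.03 m).
It also fails if it takes over 128 s, if anything falls off the work surface, if the arm or the gripper's body presses on something with over 40 N, if the wrist force passes 120 N, or if a joint passes its speed limit or range.

ROBOT

A 6-joint arm with a two-finger parallel gripper is mounted at the origin on the work surface. World frame = base frame: x ahead of the robot, y to its left, z up, the work surface at z = 0. Lengths are in m, angles in rad, forces in N, time in s.
With the tool pointing down it reaches from about 0.325 to 0.775 m from the base axis. Payload 5.5 kg.
Tool frame: the origin (TCP) lies at the very end of the fingers, on their centre line; the grasp point (between the pads) lies manip.grip_depth behind it (manip.grip_depth is the distance from the TCP to the grasp point, in m); z points along the fingers, y is the direction in which the jaws open and shut (so a half turn about z gives the same grasp; the last joint's range is limited). The gripper opens to 88 mm and grips with 3 to 60 N. Pads are 20 mm wide; open, the fingers measure 115 mm over their backs; the gripper's body (75 mm by 178 mm) begins 61 mm behind the grasp point.
Start: joints at [-1.294, 0.091, 1.231, -0, 1.82, -0.057], TCP at [0.197, -0.567, 0.223] pointing down, gripper open.
Joint ranges: [-2.87, 2.87], [-0.86, 2.18], [0.17, 2.46], [-1.51, 4.65], [0.06, 2.69], [-2.65, 2.65]. Speed limits (rad/s): [2.57, 2.57, 3.01, 3.14, 3.14, 3.14].

INTERFACE

Orientations are given as [roll, pitch, yaw] about the fixed x, y, z axes, in that order (R = Rz(yaw) Ry(pitch) Rx(roll)).
In Python, from cell import manip, grip, sensors, imaging, find_in, cut_out, tip_of gives the robot as it stands. Calls block until the motion is done:
- manip.move_pose(position, orientation): joint-space move of the TCP to a pose.
- manip.servo_line(position, vel=0.15, orientation=None, until_force=None): straight line of the TCP; orientation=None keeps the orientation; vel is the mean speed in m/s. With until_force (N) it stops when the force on the tool has changed by that much, and returns True; else False.
- manip.move_joints(angles): joint-space move.
- grip(opening, grasp_force=None): finger opening in m; grasp_force is the grip in N (None keeps the last); returns when the fingers have stopped.
- manip.sleep(seconds).
- manip.solve_ik(position, orientation): joint angles nearest the present ones, or None.
- sensors.get_obs(): the state.
- imaging.get_image(name): name is "scene" or "top" or "wrist"; returns a dict with "frame" (400x640x3 uint8, red, green, blue), "fx", "fy", "cx", "cy" (pixels), "dist" ([k1, k2, p1, p2, k3] as OpenCV has them; the pictures are not rectified), "extrinsics" (4x4, takes a point from camera to world coordinates). Camera axes: x right, y up, looking along -z (the intrinsics and any distortion apply to the point x, -y, -z); pixel columns grow to the right and rows downward; lengths in m; the calibration is good to about 2 mm. A picture is of the moment at which its call begins. There is no depth.
A pose or a line that the arm cannot do raises manip.PlanningError and nothing moves.
- manip.hand_in(): hands the job in, once; it reports no verdict.
Trained networks look in a picture, given as the dict that the camera call returned (one of the last four; its "shot" number tells which), for a name from the list of things; names that differ only in an ending like _2 or _b are one class to them, and where a whole thing is asked for, a point or a joint stands for the part that bears it (a point fixed in the world has none). Each returns a list of dicts, best first, with "score" (0 to 1); they miss things now and then, are a little off and sometimes report something else, mostly with a low value. They report only what shows in the picture. A call takes as long as a camera call. They do not tell look-alikes from the thing itself.
- find_in(query, picture): "rect" ([centre column, centre row, width, height] in pixels, round what is visible of it).
- cut_out(query, picture): "mask" (400x640 bool, what is visible of it) and "rect" ([centre column, centre row, width, height] in pixels, round what is visible of it).
- tip_of(query, picture): "location" ([column, row] in pixels: a listed point, or the origin of a listed thing).
The state is a dict: "clock": time; "joint_pos": joint angles; "qd": joint speeds; "joint_torque": joint torques, N m; "position": TCP position; "tool_rot": TCP orientation; "force": force on the tool from outside, world axes, zero at the start; "wrist_torque": the same for the moment, N m; "opening": finger opening in m.
Only numpy, scipy, OpenCV 4.12 (cv2) and the standard library are available. Lean on these libraries where they do the work, as an engineer would, in place of code of your own. Each camera call takes 0.05 s, during which the arm holds its last target. There are 200 camera calls.

## Working session

There is one attempt and no reset: what is moved stays moved. The work goes in short steps, each a Python script; the robot and the scene stay as the last script left them, time stands still between calls to the robot, and variables do not carry over. Pictures are saved under pics/ and viewed, on a budget of 14 in all, crops included, one or two more only if the job needs it, and the job is handed in when it is done.

```bash
ls; mkdir -p pics; cat > h.py <<'E'
import numpy as np, cv2
from cell import manip, grip, sensors, imaging, find_in, cut_out, tip_of
def save(im,name): cv2.imwrite('pics/'+name,cv2.cvtColor(im['frame'],cv2.COLOR_RGB2BGR))
def K(im): return np.array([[im['fx'],0,im['cx']],[0,im['fy'],im['cy']],[0,0,1.]]),np.array(im['dist'],float)
F=np.diag([1,-1,-1.])
def ray(im,px):
    k,d=K(im); E=np.array(im['extrinsics'])
    p=cv2.undistortPoints(np.array([[px]],float),k,d)[0,0]
    return E[:3,3], E[:3,:3]@F@np.array([p[0],p[1],1.])
def at_z(im,px,z):
    o,v=ray(im,px); return o+v*(z-o[2])/v[2]
def proj(im,P):
    k,d=K(im); E=np.array(im['extrinsics'])
    R=F@E[:3,:3].T; t=-R@E[:3,3]
    return cv2.projectPoints(np.array(P,float).reshape(-1,3),cv2.Rodrigues(R)[0],t,k,d)[0][:,0]
def tri(obs):
    A=np.zeros((3,3));b=np.zeros(3)
    for im,px in obs:
        o,v=ray(im,px);v=v/np.linalg.norm(v);M=np.eye(3)-np.outer(v,v);A+=M;b+=M@o
    p=np.linalg.solve(A,b)
    r=[np.linalg.norm(np.cross(p-ray(im,px)[0],ray(im,px)[1]/np.linalg.norm(ray(im,px)[1]))) for im,px in obs]
    return p,max(r)
N=['slim_center','wide_center','necked_center','square_center','tray','rack','pad_slim','pad_wide','pad_necked','pad_square','jar_center','wrench_grip','cup_center']
E
python3 - <<'E'
from h import *
np.set_printoptions(precision=3,suppress=True)
print(manip.grip_depth, sensors.get_obs())
for c in ['scene','top','wrist']:
    im=imaging.get_image(c);save(im,c+'0.png');print(c,im['fx'],im['dist'],np.array(im['extrinsics']))
    if c!='wrist':
        for n in N: print(n,[(np.round(r['location']),round(r['score'],2)) for r in tip_of(n,im)[:5]])
E
```

```text
pics
0.0187 {'clock': 0.0, 'joint_pos': array([-1.294,  0.092,  1.232,  0.   ,  1.82 , -0.057]), 'qd': array([ 0.001, -0.   ,  0.   ,  0.001,  0.   ,  0.001]), 'joint_torque': array([  0.   , -44.645, -40.644,   0.07 ,   0.029,  -0.   ]), 'position': array([ 0.196, -0.567,  0.222]), 'tool_rot': array([-3.14 , -0.   ,  0.334]), 'force': array([ 0.162, -0.07 ,  0.539]), 'wrist_torque': array([-0.031,  0.023, -0.016]), 'opening': 0.08783212744670287}
scene 385.54967943092225 [0.009 0.    0.    0.    0.   ] [[ 0.534 -0.717  0.448  0.983]
 [ 0.846  0.459 -0.273 -0.239]
 [-0.01   0.524  0.851  0.788]
 [ 0.     0.     0.     1.   ]]
slim_center [(array([353., 143.]), 0.7)]
wide_center [(array([378., 130.]), 0.68)]
necked_center [(array([326., 159.]), 0.85), (array([294., 171.]), 0.67), (array([362., 147.]), 0.53)]
square_center []
tray [(array([361., 149.]), 0.66)]
rack [(array([197., 226.]), 0.76)]
pad_slim [(array([356., 152.]), 0.76)]
pad_wide [(array([376., 139.]), 0.46)]
pad_necked [(array([331., 165.]), 0.44), (array([355., 152.]), 0.19)]
pad_square [(array([394., 126.]), 0.57)]
jar_c
[... 460 characters left out ...]
., 269.]), 0.7), (array([171., 277.]), 0.66), (array([240., 271.]), 0.56)]
tray [(array([228., 272.]), 0.59)]
rack [(array([433., 281.]), 0.81), (array([204., 271.]), 0.6)]
pad_slim [(array([240., 268.]), 0.71)]
pad_wide [(array([207., 270.]), 0.69)]
pad_necked [(array([276., 267.]), 0.57)]
pad_square [(array([423., 161.]), 0.68), (array([172., 280.]), 0.6)]
jar_center [(array([312., 163.]), 0.95)]
wrench_grip [(array([423., 161.]), 0.92)]
cup_center [(array([227., 170.]), 0.58), (array([420., 158.]), 0.45)]
wrist 305.93943890372935 [-0.017  0.     0.     0.     0.   ] [[ 0.328  0.905  0.273  0.27 ]
 [-0.945  0.313  0.095 -0.54 ]
 [ 0.001 -0.289  0.957  0.385]
 [ 0.     0.     0.     1.   ]]
```

View pics/top0.png

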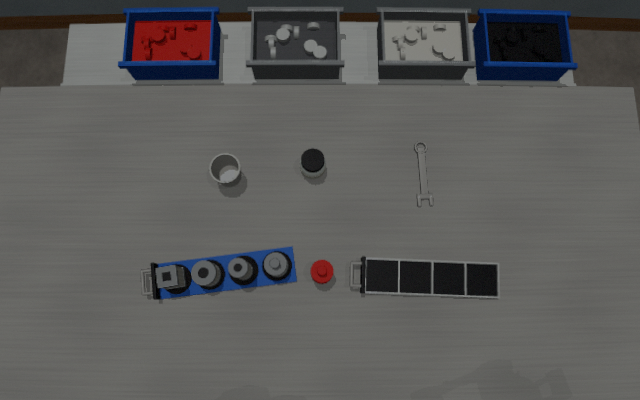

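View pics/scene0.png

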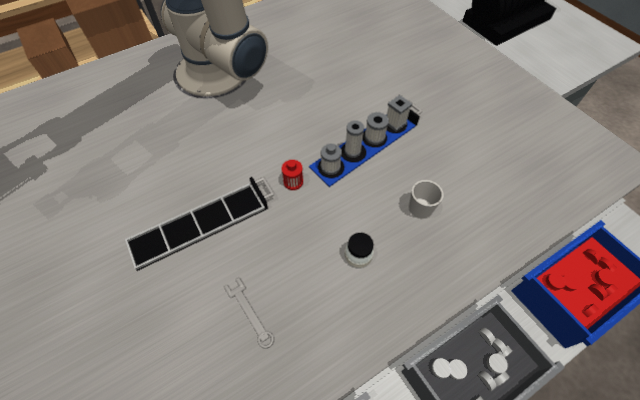

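Top view, handle at the left of both. In the tray from its handle: square (170,277), wide (207,274), slim (241,268), necked (276,265). Possible mix-ups for the necked element are the red one at (321,271), which stands outside the tray, and the wide or slim ones. The grey necked one at (276,265) is the one to take. The rack handle is at (357,275), with pockets at about (381, 415, 449, 482; 278).

```bash
python3 - <<'E'
from h import *
np.set_printoptions(precision=4,suppress=True)
im=imaging.get_image('top')
for n,px,z in [('square',(169,277),.08),('wide',(207,273),.07),('slim',(240,268),.1),('necked',(276,264),.087),('red',(321,270),.08),('r0',(381,276),.006),('r3',(482,279),.006),('jar',(312,160),.06),('cup',(226,168),.06)]: print(n,at_z(im,px,z))
rc=at_z(im,(431,278),.01); tc=at_z(im,(225,273),.006); print(rc,tc)
ims={}
def look(p,nm):
    manip.move_pose(p,[np.pi,0,np.pi/2]); ims[nm]=imaging.get_image('wrist'); save(ims[nm],nm+'.png')
look([rc[0],rc[1]+.0,.26],'rackA')
look([tc[0]-.03,tc[1]-.04,.30],'trayA')
for n in ['slim_center','wide_center','necked_center','square_center','tray']:
    print(n,[(np.round(r['location'],1),round(r['score'],2)) for r in tip_of(n,ims['trayA'])[:3]])
print('rack',[(np.round(r['location'],1),round(r['score'],2)) for r in tip_of('rack',ims['rackA'])[:3]])
print(sensors.get_obs()['clock'])
import pickle; pickle.dump(ims,open('ims1.pkl','wb'))
E
```

```text
square [0.4729 0.3237 0.08  ]
wide [0.4818 0.2453 0.07  ]
slim [0.4899 0.1706 0.1   ]
necked [0.4989 0.0968 0.087 ]
red [0.4863 0.0019 0.08  ]
r0 [ 0.4771 -0.1345  0.006 ]
r3 [ 0.4677 -0.366   0.006 ]
jar [0.7342 0.0205 0.06  ]
cup [0.7164 0.2132 0.06  ]
[ 0.4712 -0.2475  0.01  ] [0.4861 0.2181 0.006 ]
slim_center [(array([348.1, 171.3]), 0.71)]
wide_center [(array([341. , 113.8]), 0.97), (array([337.8,  49.7]), 0.44)]
necked_center [(array([342.4, 278.7]), 0.88), (array([350.5, 219.1]), 0.71)]
square_center [(array([340.8,  47.3]), 0.59)]
tray [(array([345.2, 140. ]), 0.67)]
rack [(array([324.6, 169.6]), 0.61)]
5.0333
```

View pics/rackA.png

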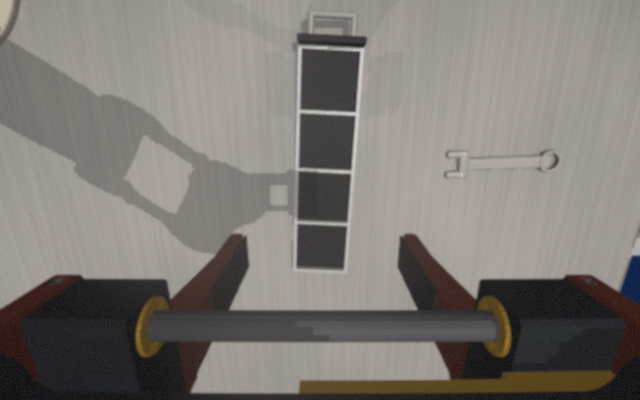

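View pics/trayA.png

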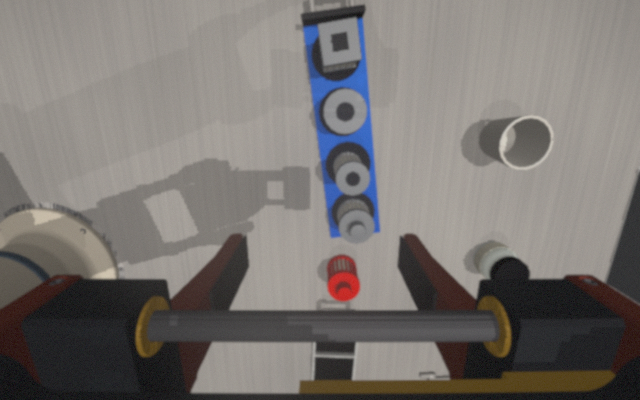

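Rack: pocket block from corners (299,46)/(362,45) to (294,269)/(345,271). Tray: square dot (341,41), wide (345,111), slim (353,178), necked top (356,228), red look-alike (343,285), which is outside the tray. I'll take a second wrist view and triangulate.

```bash
python3 - <<'E'
from h import *
import pickle
np.set_printoptions(precision=4,suppress=True)
ims=pickle.load(open('ims1.pkl','rb'))
ims['top']=imaging.get_image('top')
manip.move_pose([.475,.07,.24],[np.pi,0,np.pi/2]); ims['trayB']=imaging.get_image('wrist')
pickle.dump(ims,open('ims1.pkl','wb'))
guess={'square':(.473,.324,.083),'wide':(.482,.245,.073),'slim':(.49,.17,.101),'necked':(.499,.097,.087),'red':(.486,.002,.08)}
for n in ['trayA','trayB','top']:
    print(n,{k:np.round(proj(ims[n],v)[0]) for k,v in guess.items()})
def blobs(im,roi,thr):
    x0,y0,x1,y1=roi; g=cv2.cvtColor(im['frame'],cv2.COLOR_RGB2GRAY)[y0:y1,x0:x1]
    _,_,st,c=cv2.connectedComponentsWithStats((g<thr).astype(np.uint8))
    return [(np.round(c[i]+[x0,y0],1),st[i,2:5]) for i in range(1,len(c)) if st[i,4]>15]
print('rackA',blobs(ims['rackA'],(290,40,370,280),75)); print('top',blobs(ims['top'],(355,250,510,305),60))
a=cv2.resize(ims['trayB']['frame'][0:230,260:440],None,fx=2.5,fy=2.5,interpolation=cv2.INTER_CUBIC)
b=cv2.resize(ims['top']['frame'][235:310,140:350],None,fx=2.8,fy=2.8,interpolation=cv2.INTER_CUBIC)
cv2.imwrite('pics/trayB.png',a[:,:,::-1]); 
c=cv2.resize(ims['trayA']['frame'][0:260,290:400],None,fx=2.2,fy=2.2,interpolation=cv2.INTER_CUBIC)
H=max(a.shape[0],c.shape[0]);m=np.zeros((H,a.shape[1]+c.shape[1],3),np.uint8);m[:a.shape[0],:a.shape[1]]=a;m[:c.shape[0],a.shape[1]:]=c
cv2.imwrite('pics/crop1.png',m[:,:,::-1]);print(a.shape,m.shape)
E
```

```text
trayA {'square': array([338.,  47.]), 'wide': array([344., 119.]), 'slim': array([352., 183.]), 'necked': array([356., 235.]), 'red': array([344., 294.])}
trayB {'square': array([ 322., -104.]), 'wide': array([331.,   5.]), 'slim': array([340.,  86.]), 'necked': array([347., 162.]), 'red': array([334., 243.])}
top {'square': array([168., 277.]), 'wide': array([207., 273.]), 'slim': array([240., 268.]), 'necked': array([276., 264.]), 'red': array([321., 270.])}
rackA [(array([335. ,  42.2]), array([ 68,   7, 351], dtype=int32)), (array([329.2,  79.6]), array([  57,   61, 3136], dtype=int32)), (array([326.1, 141.1]), array([  53,   54, 2603], dtype=int32)), (array([323. , 196.2]), array([  51,   48, 2228], dtype=int32)), (array([320.8, 246. ]), array([  48,   42, 1841], dtype=int32))]
top [(array([378.8, 275.4]), array([  38,   36, 1157], dtype=int32)), (array([415. , 276.8]), array([ 31,  33, 962], dtype=int32)), (array([448.5, 278.3]), array([ 31,  32, 935], dtype=int32)), (array([481.5, 279.6]), array([ 30,  32, 935], dtype=int32))]
(575, 450, 3) (575, 692, 3)
```

View pics/crop1.png

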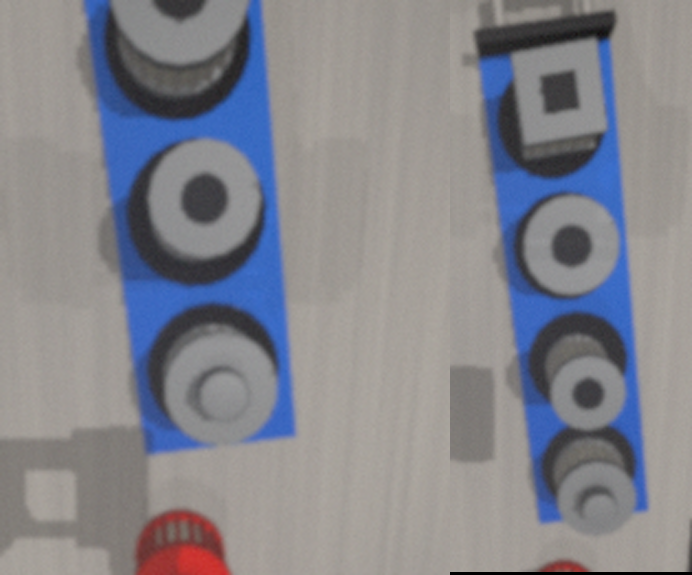

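```bash
python3 - <<'E'
from h import *
import pickle
np.set_printoptions(precision=4,suppress=True)
ims=pickle.load(open('ims1.pkl','rb')); A,B,T,R=ims['trayA'],ims['trayB'],ims['top'],ims['rackA']
def dot(im,px,w,thr):
    x,y=px; g=cv2.cvtColor(im['frame'],cv2.COLOR_RGB2GRAY)[y-w:y+w+1,x-w:x+w+1].astype(float)
    m=np.clip(thr-g,0,None); ys,xs=np.mgrid[-w:w+1,-w:w+1]
    return [round(x+(m*xs).sum()/m.sum(),2),round(y+(m*ys).sum()/m.sum(),2)],int(g.min()),int(np.median(g))
for n,px in [('square',(167,277)),('wide',(205,273)),('slim',(238,267))]: print(n,dot(T,px,4,95))
tp={'square':dot(T,(167,277),4,95)[0],'wide':dot(T,(205,273),4,95)[0],'slim':dot(T,(238,267),4,95)[0],'necked':(276,263.5)}
wa={'square':(340,41.4),'wide':(345,111.4),'slim':(352.7,179.1),'necked':(357.7,227.7)}
wb={'slim':(342,79.2),'necked':(349.2,157.6)}
h={'square':.083,'wide':.073,'slim':.101,'necked':.087}
for n in tp:
    print(n,'A+top',*tri([(A,wa[n]),(T,tp[n])]),'A z',at_z(A,wa[n],h[n])[:2],'top z',at_z(T,tp[n],h[n])[:2], ('A+B',tri([(A,wa[n]),(B,wb[n])]), at_z(B,wb[n],h[n])[:2]) if n in wb else '')
ra=[(329.2,79.6),(326.1,141.1),(323,196.2),(320.8,246)]; rt=[(381.2,276),(415,276.8),(448.5,278.3),(481.5,279.6)]
for a,t in zip(ra,rt): print('pocket',*tri([(R,a),(T,t)]),at_z(R,a,.008)[:2],at_z(T,t,.008)[:2])
b=cv2.resize(T['frame'][235:310,140:350],None,fx=3.6,fy=3.6,interpolation=cv2.INTER_CUBIC)
cv2.imwrite('pics/top1.png',b[:,:,::-1])
E
```

```text
square ([np.float64(nan), np.float64(nan)], 103, 111)
wide ([np.float64(208.0), np.float64(277.0)], 94, 103)
slim ([np.float64(237.42), np.float64(267.13)], 27, 38)
square A+top [nan nan nan] nan A z [0.4747 0.3295] top z [nan nan] 
wide A+top [0.4811 0.253  0.023 ] 0.004864763948065176 A z [0.4825 0.2537] top z [0.4731 0.2423] 
slim A+top [0.4914 0.1756 0.1021] 0.00017560573453965638 A z [0.4913 0.1754] top z [0.4916 0.1758] ('A+B', (array([0.4912, 0.1759, 0.1032]), np.float64(0.0001520463169711566)), array([0.4915, 0.1761]))
necked A+top [0.5027 0.0984 0.0665] 0.0008879997066375036 A z [0.501  0.1067] top z [0.5    0.0968] ('A+B', (array([0.5032, 0.0982, 0.0661]), np.float64(0.0003844471101899518)), array([0.501 , 0.1014]))
pocket [ 0.4772 -0.1339  0.0131] 0.0005400774292333276 [ 0.4778 -0.1334] [ 0.477  -0.1347]
pocket [ 0.4738 -0.2091  0.0207] 0.00010679017817550785 [ 0.474  -0.2103] [ 0.4744 -0.2115]
pocket [ 0.47   -0.2883  0.0049] 0.0006313631401428906 [ 0.4697 -0.2869] [ 0.4702 -0.2881]
pocket [ 0.4664 -0.3652  0.0047] 8.5424164441189e-05 [ 0.4663 -0.3636] [ 0.4663 -0.3642]<stdin>:8: RuntimeWarning: invalid value encountered in scalar divide
```

View pics/top1.png

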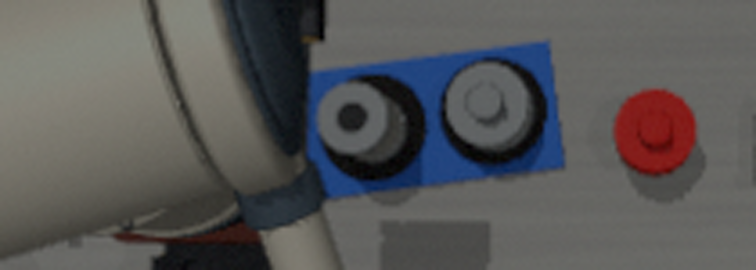

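```bash
python3 - <<'E'
from h import *
import pickle
np.set_printoptions(precision=4,suppress=True)
ims=pickle.load(open('ims1.pkl','rb')); A,B,T=ims['trayA'],ims['trayB'],ims['top']
fr=cv2.imread('pics/top0.png',0)
def dot(px,w,thr):
    x,y=px; g=fr[y-w:y+w+1,x-w:x+w+1].astype(float)
    m=np.clip(thr-g,0,None); ys,xs=np.mgrid[-w:w+1,-w:w+1]
    return [x+(m*xs).sum()/m.sum(),y+(m*ys).sum()/m.sum()]
wa={'square':(340,41.4),'wide':(345,111.4),'slim':(352.7,179.1),'necked':(357.7,227.7)}
h={'square':.083,'wide':.073,'slim':.101,'necked':.087}
t={k:dot(p,4,75) for k,p in [('square',(167,277)),('wide',(205,273)),('slim',(238,267))]}
t['necked']=(274.7,263.3)
for n in t: print(n,np.array(t[n]),*tri([(A,wa[n]),(T,t[n])]),at_z(T,t[n],h[n])[:2])
print(tri([(A,wa['necked']),(B,(349.2,157.6)),(T,t['necked'])]))
# tray edges: blue mask minAreaRect on plate top z=.006 in trayA
hsv=cv2.cvtColor(A['frame'],cv2.COLOR_RGB2HSV); m=(cv2.inRange(hsv,(100,120,80),(125,255,255))); m[:, :290]=0;m[:,400:]=0;m[260:]=0
P=np.array([at_z(A,(x,y),.006)[:2] for y,x in zip(*np.nonzero(m))],np.float32)
(c,s,a)=cv2.minAreaRect(P);print(c,s,a)
E
```

```text
square [166.1919 276.4275] [0.4747 0.3309 0.0758] 0.00035806956757704757 [0.4739 0.3289]
wide [203.8106 272.7331] [0.483  0.2536 0.0635] 0.00011936384415705639 [0.4822 0.2515]
slim [237.3495 267.1899] [0.4913 0.1757 0.1025] 0.00011788669093191393 [0.4915 0.176 ]
necked [274.7 263.3] [0.5023 0.1008 0.0722] 0.000566169186925249 [0.5004 0.0995]
(array([0.5023, 0.1002, 0.0723]), np.float64(0.0010382947532694415))
(0.4874652326107025, 0.21614646911621094) (0.07867418974637985, 0.3078698217868805) 7.2424702644348145
```

Positions agree with the tray fit to within about 4 mm. The tray centre is (0.4875, 0.216), turned +0.12 rad. The rack centre is (0.472, -0.249), turned -0.047 rad. Starting with the necked element, which goes to the pocket nearest the rack handle.

```bash
cat > job.py <<'E'
from h import *
TY,RY=np.pi/2+.12,np.pi/2-.047
EL={'necked':(.501,.101,.042,.050,114),'slim':(.4914,.1757,.052,.042,38),'wide':(.4825,.253,.044,.054,-38),'square':(.4744,.3297,.046,.044,-114)}
def obs(): o=sensors.get_obs(); return round(o['clock'],1),np.round(o['position'],4),np.round(o['force'],1),round(o['opening'],4)
def cycle(n,final=True):
    x,y,g,d,p=EL[n]; z=g-manip.grip_depth; up=z+.125
    px,py=np.array([.472,-.249])+p/1000*np.array([np.sin(.047),np.cos(.047)])
    grip(.088,25); manip.move_pose([x,y,max(up,.15)],[np.pi,0,TY])
    if manip.servo_line([x,y,z],vel=.12,until_force=8): print('contact on descent',obs()); return False
    grip(0,25); manip.sleep(.2); print('gripped',obs())
    if abs(sensors.get_obs()['opening']-d)>.006: print('bad grip'); return False
    manip.servo_line([x,y,up],vel=.12); print('lifted',obs())
    manip.servo_line([px,py,up],vel=.25,orientation=[np.pi,0,RY])
    manip.servo_line([px,py,z+.012],vel=.12); manip.sleep(.2)
    print('touch',manip.servo_line([px,py,z-.006],vel=.02,until_force=2.5),obs(),'expect z',z-.003)
    grip(.088); manip.sleep(.2); manip.servo_line([px,py,up],vel=.12); print(n,obs()); return True
E
python3 - <<'E'
from job import *
cycle('necked')
o=sensors.get_obs()['position']; im=imaging.get_image('wrist'); save(im,'n1.png')
E
```

```text
gripped (8.5, array([0.5012, 0.101 , 0.0234]), array([ 2.5, -0.1, -0.2]), 0.0496)
lifted (9.7, array([0.5005, 0.1009, 0.1471]), array([ 0.1,  0.1, -3.1]), 0.05)
touch True (12.8, array([ 0.4772, -0.1351,  0.0203]), array([-0.8,  0.4,  3.6]), 0.0499) expect z 0.020300000000000002
necked (14.9, array([ 0.4769, -0.135 ,  0.1472]), array([-0.5,  0.1,  0.3]), 0.0876)
```

View pics/n1.png

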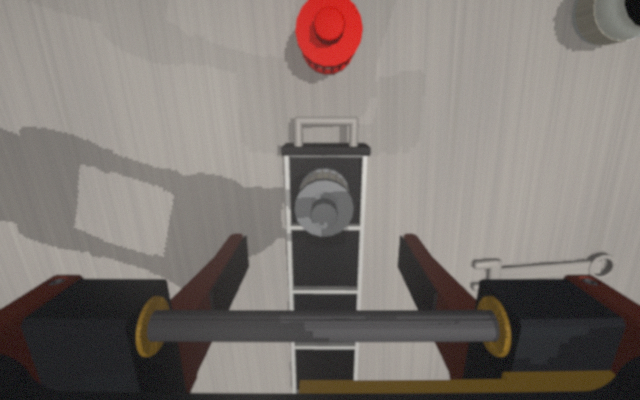

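The necked element stands in the pocket next to the handle (324,200), and contact came at exactly the expected height. The red one at (330,30) is untouched. Next come the other three.

```bash
python3 - <<'E'
from job import *
for n in ['slim','wide','square']:
    if not cycle(n): break
    im=imaging.get_image('wrist'); save(im,n+'1.png')
else:
    manip.move_pose([.47,-.22,.30],[np.pi,0,np.pi/2]); save(imaging.get_image('wrist'),'end_w.png'); 
    manip.move_pose([.35,.1,.30],[np.pi,0,np.pi/2]); save(imaging.get_image('top'),'end_t.png'); save(imaging.get_image('scene'),'end_s.png')
E
```

```text
gripped (18.6, array([0.4915, 0.1757, 0.0333]), array([ 0.6,  0.9, -0. ]), 0.0416)
lifted (19.8, array([0.4909, 0.1756, 0.1571]), array([ 0.7,  1.3, -2.5]), 0.0418)
touch True (23.5, array([ 0.4737, -0.211 ,  0.0303]), array([-0.1, -0.2,  3.7]), 0.0421) expect z 0.030299999999999997
slim (25.8, array([ 0.4734, -0.2108,  0.1572]), array([ 0.2, -0.6, -0.5]), 0.0879)
gripped (29.7, array([0.4827, 0.2531, 0.0255]), array([ 1. , -0.2,  1. ]), 0.0538)
lifted (30.9, array([0.482 , 0.2528, 0.1491]), array([ 0.6,  0.6, -2.6]), 0.0539)
touch True (35.2, array([ 0.47  , -0.2868,  0.0223]), array([ 0.2, -0.8,  3.7]), 0.0537) expect z 0.022299999999999997
wide (37.4, array([ 0.4698, -0.2867,  0.1491]), array([-0.6, -0.2,  0.3]), 0.088)
gripped (42.0, array([0.4745, 0.3297, 0.0273]), array([ 1.7,  0. , -0.1]), 0.0444)
lifted (43.2, array([0.474 , 0.3295, 0.151 ]), array([-0.3, -0.6, -2.1]), 0.0444)
touch True (48.1, array([ 0.4665, -0.3628,  0.0243]), array([0.3, 0.3, 4. ]), 0.0441) expect z 0.0243
square (50.3, array([ 0.4663, -0.3626,  0.1511]), array([ 0.5, -0.4,  0.7]), 0.0877)
```

View pics/end_w.png

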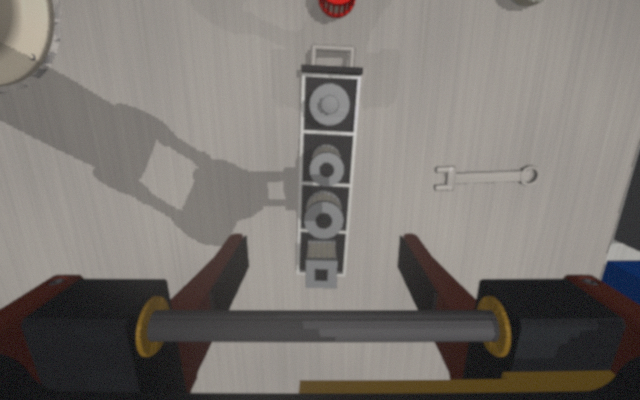

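View pics/end_t.png

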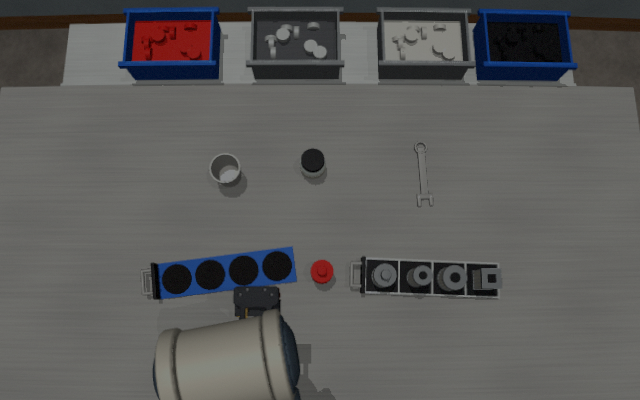

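From the rack handle the order is necked (385,273), slim (422,275), wide (454,276), square (489,279), all upright. The tray is empty, and the jar, cup, wrench and red look-alike have not moved. I'll do one numeric check of the centres and then hand in.

```bash
python3 - <<'E'
from h import *
im=imaging.get_image('top'); g=cv2.cvtColor(im['frame'],cv2.COLOR_RGB2GRAY)
c=np.array([.472,-.249]);R=np.array([[np.cos(.047),np.sin(.047)],[-np.sin(.047),np.cos(.047)]])
ok=True
for n,p,h,px in [('necked',114,.084,(385,272)),('slim',38,.098,None),('wide',-38,.07,None),('square',-114,.08,None)]:
    P=np.r_[c+R@[0,p/1000],h]; x,y=px or np.round(proj(im,P)[0]).astype(int)
    w=4; a=g[y-w:y+w+1,x-w:x+w+1].astype(float); m=np.clip(75-a,0,None); ys,xs=np.mgrid[-w:w+1,-w:w+1]
    q=(x,y) if px else (x+(m*xs).sum()/m.sum(),y+(m*ys).sum()/m.sum())
    print(n,np.round(R.T@(at_z(im,q,h)[:2]-c)*1000,1),'target',(0,p))
E
```

```text
necked [  3.2 115.7] target (0, 114)
slim [-0.8 38.5] target (0, 38)
wide [ -1.  -37.5] target (0, -38)
square [  -1. -114.] target (0, -114)
```

```bash
python3 -c "
from h import *
manip.sleep(.3); print(manip.hand_in(), sensors.get_obs()['clock'])"
```

```text
the job is handed in; nothing more can be done
the job is handed in; nothing more can be done
```

All four filter elements are in the rack in reverse order and the job is handed in; it reports no verdict. From the rack's handle they stand necked, slim, wide, square. The arm had used about 50 s when the last one was down.

- **Set-down:** each element touched the pocket floor at the expected height, within the 0.1 mm I could read, with a contact force of about 4 N. None was dropped or tipped.
- **Final position:** the top camera puts the slim, wide and square centres within about 1 mm of their pocket centres. The necked one is about 3 mm off, but its point was read by eye. The limit is 18 mm.
- **Other things:** in the last pictures all four stand upright and the tray is empty. The jar, cup, wrench and the red look-alike are where they were at the start.
- **Check that disagreed:** before the first grasp, two-view measurements gave top heights of 102 mm for slim (expected 101), 76 for square (83), 64 for wide (73) and 72 for necked (87). I used the stated heights instead. The grip widths matched each element's size to within 0.5 mm, and the contact heights bore the stated heights out.

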